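Take the battery cover off the orange kitchen timer

ROBOT

A 7-joint arm with a two-finger parallel gripper is mounted at the origin on the work surface. World frame = base frame: x ahead of the robot, y to its left, z up, the work surface at z = 0. Lengths are in m, angles in rad, forces in N, time in s.
With the tool pointing down it reaches from about 0.35 to 0.9 m from the base axis. Payload 7.2 kg.
Tool frame: the origin (TCP) lies midway between the tips of the shut fingers; the grasp point (between the pads) lies 19 mm behind it; z points along the fingers, y is the line along which they close (so a half turn about z gives the same grasp; the last joint's range is limited). The gripper opens to 88 mm and grips with 3 to 60 N. Pads are 20 mm wide; open, the fingers measure 115 mm over their backs; the gripper's body (75 mm by 178 mm) begins 61 mm behind the grasp point.
Start: joints at [-1.302, 0.411, -0.013, 1.596, 0.006, 1.134, -0.082], TCP at [0.207, 0.59, 0.199] pointing down, gripper open.
Joint ranges: [-2.95, 2.95], [-0.29, 1.99], [-1.47, 1.44], [0.14, 2.54], [-1.03, 4.17], [0.13, 1.85], [-2.86, 2.86]. Speed limits (rad/s): [2.39, 2.39, 3.01, 3.01, 3.14, 3.14, 3.14].

INTERFACE

Orientations are given as a rotation vector (axis times angle).
In Python, from rig import ctrl, imaging gives the robot as it stands.
- The arm moves only by the tool apply_moves, never from a script. Its argument "moves" is a list of rows, each a list of 2 entries, a list of its own where there are three numbers: the shift along the tool's x, y, z in m, then the turn about the tool's z in degrees. A call has 1 to 8 rows; each row is the pose to reach, as a shift and turn from the pose commanded when the call began, along the tool's axes at that moment; what a row does not reach only later rows make up. A row lasts 1/12 s, in which the tool goes at most 41.7 mm and 7.16 degrees, less where a joint would pass 70% of its speed; a pose out of reach is approached as far as the arm can. A call with a gripper value outside its range is refused whole. "jaw" is the closure, from -1 (fully open) to 1 (shut), so that 0 is half open, set as the call begins (left out, the last holds). The fingers move at their own pace and stop on an object; the grip force is fixed at half the most. Time passes only in rows, so rows that repeat a pose let the fingers close. It gives the time, the measured TCP pose, the force, the opening and the grip force at its end, in the units of the state.
- ctrl.get_state(): the state, without advancing time (a new reading comes with each control period).
- imaging.grab_frame(name): name is "scene" or "top" or "wrist"; returns the picture (400x640x3 uint8, red, green, blue); there is no depth.
- imaging.camera_model(name): a dict with "mtx" (3x3 intrinsics, pixels), "extrinsics" (4x4, takes a point from camera to world coordinates); the wrist camera has in their place "tool_from_camera" (4x4, takes a point from camera to tool coordinates, whose origin is the TCP and whose axes are the flange's). Camera axes: x right, y up, looking along -z (the intrinsics and any distortion apply to the point x, -y, -z); pixel columns grow to the right and rows downward; lengths in m; the calibration is good to about 2 mm. The wrist camera is an equidistant fisheye: a pixel r from the principal point sees the ray r / f radians off the axis. A picture is of the moment at which its call begins: read the wrist's pose just before it. camera_model takes no time and is no camera call.
- ctrl.job_done(): hands the job in; it is judged then, once.
The state is a dict: "clock": time; "joint_pos": joint angles; "qvel": joint speeds; "joint_efforts": joint torques, N m; "tool_pos": TCP position; "eef_rot": TCP orientation; "contact_force": force on the tool from outside, world axes, zero at the start; "wrist_torque": the same for the moment, N m; "gripper_width": opening from 0.0 (shut) to 1.0 (fully open); "grip_force": force on a finger pad.
Only numpy, scipy, OpenCV 4.12 (cv2) and the standard library are available. Lean on these libraries where they do the work, as an engineer would, in place of code of your own. Each camera call takes 0.05 s, during which the arm holds its last target. There are 200 camera calls.

TASK

The batteries of the timer with the orange battery cover are due for a change. Squeeze the two snap tabs of the orange cover towards each other, lift the cover straight off the timer, and set it down gently, right way up and flat, inside the black tray. Leave the blue cover clipped in place on its timer.

Things in the scene. Friction and masses are not known exactly. Their poses are not given: they have to be found in the camera images.
- cover_orange: Orange clip-in battery cover, loose, about 60 g. Plate 63 (x) x 49 (y) mm, its top at z = 31 mm, flush with the timer's top while clipped in. Two springy snap tabs (see the point) stand up through it at x = 0, one on the +y and one on the -y side. Origin: centre of the underside of its feet (52 x 36 mm, on which it stands when set down); z up.
- grip_orange (a point): Point on the orange cover midway between its two tabs, z = 42 mm in the cover's frame. Tabs: 22 mm wide (x), 3 mm thick, tops at z = 52 mm (21 mm above the timer). At rest 59 mm over their tops (y), 50 mm at the timer's top. About 5 N each squeezes them to a hard stop, upright, 36 mm apart over all: the barbs are then free; else they hold. They spring back. Grip 15 to 30 N.
- timer_orange: White box-shaped kitchen timer with orange trim, fixed; the orange cover is clipped into its top, axes parallel. Origin: on the counter, under the middle of the cover. Box x = -45 to 95, y = -55 to 55 mm, top at z = 46 mm (screen and keys at x above 38 mm rise 3 mm). The cover's feet stand on the compartment floor at z = 15 mm; compartment mouth 66 x 51 mm.
- cover_blue: The same cover in blue, clipped into a like timer with blue trim. To be left as it is. Origin and axes as for the orange cover.
- tray: Shallow open black serving tray, fixed to the counter, 170 (x) x 130 (y) x 12 mm high, walls and floor 4 mm thick. Origin: centre of its underside, on the counter; the inner floor lies at z = 4 mm.
Things that resemble listed ones, but are neither listed nor needed, are in the scene too. Of the things that look like the cover_orange, the largest one is meant.

How it is judged:
By the outcome, as a careful person would: the job done as asked, in the order asked, and still so for the second after the job is handed in, with the robot touching nothing.
It also fails if it takes over 40 s, if anything falls off the work surface, if the arm or the gripper's body presses on something with over 40 N, if the wrist force passes 120 N, or if a joint passes its speed limit or range.

## Working session

There is one attempt and no reset: what is moved stays moved. The work goes in short steps, Python scripts to look and compute and a tool call to move; the robot and the scene stay as the last step left them, time stands still between calls to the robot, and variables do not carry over. Pictures are saved under pics/ and viewed, at most 13 in all, crops included, and the job is handed in when it is done.

Besides the shell and the picture viewer there is one more tool, called after "Call:" by a JSON object that holds its "name" and its "arguments". apply_moves: Moves the arm, as the interface text tells. Its arguments: {"type":"object","properties":{"moves":{"type":"array"},"jaw":{"type":"number"}},"required":["moves"]}

```bash
mkdir -p pics; ls; python3 - <<'E'
from rig import ctrl, imaging
import cv2
s=ctrl.get_state(); print(s)
for n in("scene","top","wrist"):
    cv2.imwrite(f"pics/{n}0.png",imaging.grab_frame(n)[:,:,::-1]); print(n,imaging.camera_model(n))
E
```

```text
pics
{'clock': 0.0, 'joint_pos': array([-1.30221591,  0.41190141, -0.01271463,  1.59699493,  0.0056348 ,
        1.1342931 , -0.08218008]), 'qvel': array([ 0.00039706,  0.0015129 , -0.00065262, -0.00059912,  0.00124145,
       -0.00066073,  0.00158407]), 'joint_efforts': array([-8.69573832e-04, -5.87956882e+01,  6.40663840e-01, -2.91083872e+01,
       -5.40772523e-02,  1.81300548e-02,  1.36949629e-04]), 'tool_pos': array([0.20641132, 0.58938517, 0.19862826]), 'eef_rot': array([-5.26401207e-01, -3.09705251e+00,  2.44461368e-03]), 'contact_force': array([ 0.53125163, -0.73689913, -0.02896119]), 'wrist_torque': array([-0.02980835, -0.03492736,  0.00444584]), 'grip_force': 0.0, 'gripper_width': 1.0010426188099995}
scene {'mtx': array([[456.54783731,   0.        , 328.85346586],
       [  0.        , 456.54783731, 199.05834447],
       [  0.        ,   0.        ,   1.        ]]), 'extrinsics': array([[ 0.65203225, -0.52535548,  0.54667685,  1.08494255],
       [ 0.75811893,  0.44179668, -0.47965757, -0.47775217],
       [ 0.01047071,  0.72719827,  0.68634761,  0.79004108],
       [ 0.   
[... 306 characters left out ...]
2303, -0.02115783, -0.01749672,  0.05033833],
       [-0.01853011,  0.04967491,  0.99859353,  0.96899423],
       [ 0.        ,  0.        ,  0.        ,  1.        ]])}
wrist {'mtx': array([[309.70691629,   0.        , 323.80840564],
       [  0.        , 309.70691629, 199.34245111],
       [  0.        ,   0.        ,   1.        ]]), 'tool_from_camera': array([[ 6.41892538e-04,  9.65582640e-01,  2.60095662e-01,
         7.09050323e-02],
       [ 9.99999777e-01, -6.67063331e-04,  8.50601173e-06,
         6.43341308e-04],
       [ 1.81713536e-04,  2.60095599e-01, -9.65582853e-01,
        -1.84196561e-01],
       [ 0.00000000e+00,  0.00000000e+00,  0.00000000e+00,
         1.00000000e+00]])}
```

View pics/top0.png

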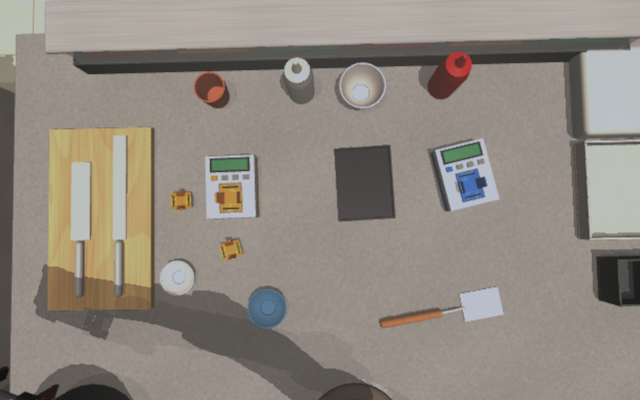

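View pics/scene0.png

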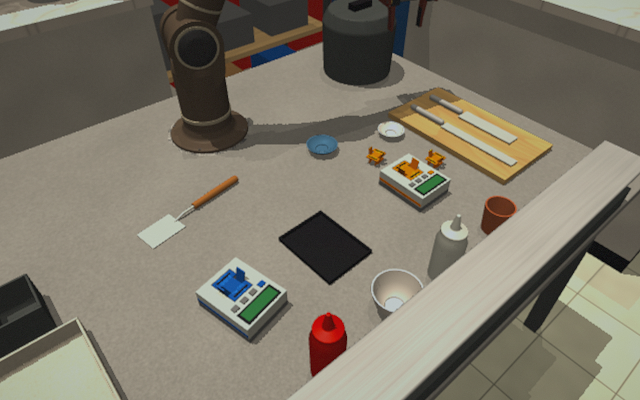

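The top view shows the orange timer at about (231,186) with its cover at (230,198). Two small orange look-alikes sit at (181,200) and (231,249), the tray is at (364,183), and the blue timer is at (466,175). The scene view shows the same layout, with the orange timer at (414,180) and the tray at (325,246).

```bash
cat > h.py <<'E'
import numpy as np, cv2
from rig import ctrl, imaging
from scipy.spatial.transform import Rotation as R
def ray(n,px,T=None):
    m=imaging.camera_model(n); K=m["mtx"]; u,v=px
    x=(u-K[0,2])/K[0,0]; y=(v-K[1,2])/K[1,1]
    if n=="wrist":
        r=np.hypot(x,y); d=np.array([x,-y,0])*(np.sin(r)/max(r,1e-9)); d[2]=-np.cos(r); E=T@m["tool_from_camera"]
    else: d=np.array([x,-y,-1.]); E=m["extrinsics"]
    d=E[:3,:3]@d; return E[:3,3],d/np.linalg.norm(d)
def onz(n,px,z,T=None):
    o,d=ray(n,px,T); return o+d*(z-o[2])/d[2]
def tri(r1,r2):
    (o1,d1),(o2,d2)=r1,r2
    s=np.linalg.lstsq(np.c_[d1,-d2],o2-o1,rcond=None)[0]
    a,b=o1+s[0]*d1,o2+s[1]*d2; return (a+b)/2,np.linalg.norm(a-b)
def proj(n,P,T=None):
    m=imaging.camera_model(n);K=m["mtx"];E=m["extrinsics"] if n!="wrist" else T@m["tool_from_camera"]
    p=np.linalg.inv(E)@np.r_[P,1]; p=np.array([p[0],-p[1],-p[2]])
    if n=="wrist":
        q=np.hypot(p[0],p[1]); t=np.arctan2(q,p[2]); p=np.array([p[0]/q*t,p[1]/q*t,1])
    else: p=p/p[2]
    return (K@p)[:2]
def toolT(s):
    T=np.eye(4);T[:3,:3]=R.from_rotvec(s["eef_rot"]).as_matrix();T[:3,3]=s["tool_pos"];return T
def mask(im,lo,hi): return cv2.inRange(cv2.cvtColor(im,cv2.COLOR_BGR2HSV),lo,hi)
def rects(m,amin):
    cs=cv2.findContours(m,cv2.RETR_EXTERNAL,cv2.CHAIN_APPROX_NONE)[0]
    return [cv2.minAreaRect(c) for c in cs if cv2.contourArea(c)>amin]
E
python3 - <<'E'
from h import *
np.set_printoptions(precision=4,suppress=True)
t=cv2.imread("pics/top0.png"); s=cv2.imread("pics/scene0.png")
C={}
for n,im in(("top",t),("scene",s)):
    for nm,lo,hi in(("tray",(0,0,0),(180,255,45)),("green",(50,80,40),(75,255,200)),("orange",(10,150,120),(25,255,255))):
        for r in rects(mask(im,lo,hi),60):
            c,wh,a=r
            if nm=="tray" and not(1500<wh[0]*wh[1]<8000): continue
            print(n,nm,np.round(c,1),np.round(wh,1),round(a,1))
            C.setdefault((n,nm),[]).append(r)
for nm in("tray",):
  for r in C[("top",nm)]:
    print([onz("top",p,.012)[:2].round(4) for p in cv2.boxPoints(r)])
a=cv2.resize(t[140:265,160:270],None,fx=5,fy=5,interpolation=cv2.INTER_CUBIC)[:600]
cv2.imwrite("pics/c1.png",a)
E
```

```text
top tray [618.6 280.2] [47.6 42.2] 88.4
top green [229.  164.5] [ 9. 34.] 90.0
top green [461.5 152.5] [ 9.5 35.2] 76.0
top orange [230.2 248.6] [15.9 18.9] 75.1
top orange [180.5 199.5] [19. 17.] 0.0
top orange [228.  197.5] [27. 24.] 90.0
scene tray [ 15.4 316.8] [55.9 65.8] 61.1
scene tray [573.3 286.4] [ 41.8 123.5] 47.5
scene tray [325. 245.] [78.3 53.4] 41.3
scene tray [521.  297.2] [ 13. 307.] 46.1
scene tray [195.6  64. ] [114.9  61.7] 81.1
scene tray [362.5  42. ] [84. 79.] 90.0
scene green [258.8 303.2] [11.3 43.1] 45.0
scene green [429.8 183.8] [ 8.9 28.8] 56.3
scene orange [214.2 190.3] [ 4.1 51.1] 56.8
scene orange [408.4 169.1] [19.9 24.9] 58.0
scene orange [435.1 158.2] [16.1 11.7] 29.1
scene orange [375.5 154.5] [11.3 15.6] 45.0
[array([ 0.3879, -0.5546]), array([ 0.3889, -0.649 ]), array([ 0.2825, -0.6459]), array([ 0.2814, -0.5519])]
```

View pics/c1.png

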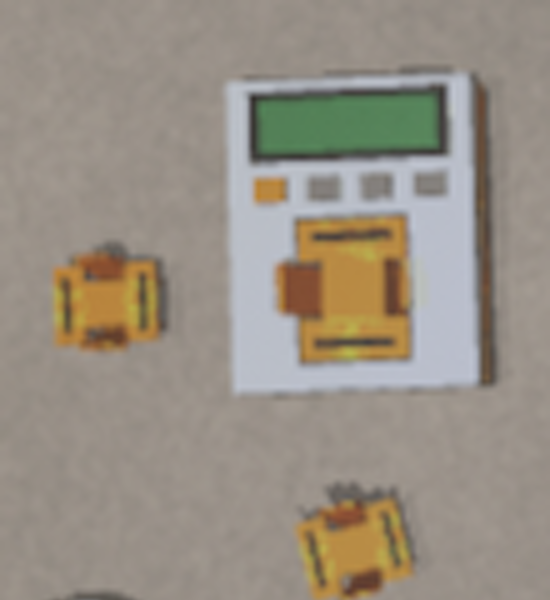

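The crop shows the cover plate centred at crop (354,289), which is top (230.8,197.8). Its tabs stand on the left and right (world ±y), and the timer's screen is towards +x.

```bash
python3 - <<'E'
from h import *
np.set_printoptions(precision=4,suppress=True)
t=cv2.imread("pics/top0.png"); s=cv2.imread("pics/scene0.png")
P=[(205,156.4),(254,154.4),(256,217),(207,218.8)]
W=[onz("top",p,.046)[:2] for p in P]; print("timer",W)
e=[W[0]-W[3],W[1]-W[2]]; print("yaw",[np.degrees(np.arctan2(v[1],v[0])) for v in e],[np.linalg.norm(v) for v in e])
print("cover plate",onz("top",(230.8,197.8),.046))
print("green tri",tri(ray("top",(229,164.5)),ray("scene",(429.8,183.8))))
print("cover tri",tri(ray("top",(230.8,197.8)),ray("scene",(408.4,170.5))))
m=mask(t[130:235,320:410],(0,0,0),(180,255,75))
r=max(rects(m,500),key=lambda r:r[1][0]*r[1][1]); c=np.array(r[0])+(320,130)
print("tray",r,onz("top",c,.012),tri(ray("top",c),ray("scene",(325,245))))
b=[onz("top",p+(320,130),.012)[:2] for p in cv2.boxPoints(r)]; print(b,np.linalg.norm(b[0]-b[1]),np.linalg.norm(b[1]-b[2]))
T=toolT(ctrl.get_state()); print(T)
for w in([.4788,.2644,.046+.011],):
    print("shift",T[:3,:3].T@(np.array(w)-T[:3,3]))
E
```

```text
timer [array([0.6324, 0.3256]), array([0.6343, 0.215 ]), array([0.4938, 0.2123]), array([0.492, 0.322])]
yaw [np.float64(1.4711979510516184), np.float64(1.122860202571809)] [np.float64(0.14038457873117202), np.float64(0.14055144152114044)]
cover plate [0.5378 0.2682 0.046 ]
green tri (array([0.6118, 0.2706, 0.0458]), np.float64(0.0029421468461845635))
cover tri (array([0.5388, 0.27  , 0.0417]), np.float64(0.002037944808905495))
tray ((44.03045654296875, 52.42639923095703), (71.10456085205078, 55.14521789550781), 85.91438293457031) [ 0.5689 -0.0328  0.012 ] (array([ 0.5692, -0.034 ,  0.0047]), np.float64(0.0012989356726904643))
[array([0.6484, 0.0347]), array([ 0.6546, -0.0928]), array([ 0.4903, -0.0997]), array([0.4838, 0.0267])] 0.12766555547039202 0.16450598245447887
[[-0.9438  0.3304 -0.0003  0.2064]
 [ 0.3304  0.9438 -0.0012  0.5895]
 [-0.0001 -0.0013 -1.      0.1988]
 [ 0.      0.      0.      1.    ]]
shift [-0.3645 -0.2166  0.1421]
```

Call:
{"name": "apply_moves", "arguments": {"moves": [[[-0.03,-0.014,0],-2],[[-0.065,-0.03,0],-5],[[-0.1,-0.046,0],-8],[[-0.135,-0.062,0],-11],[[-0.17,-0.078,0],-14],[[-0.205,-0.094,0.01],-17],[[-0.24,-0.11,0.02],-19],[[-0.275,-0.127,0.03],-20.6]], "jaw": -1}}

```text
clock: 0.82
tool_pos: [0.4252, 0.3778, 0.1692]
eef_rot: [-0.039, 3.141, 0.001]
contact_force: [0.2, 1.2, 0.6]
gripper_width: 1.002
grip_force: 0.0
```

Call:
{"name": "apply_moves", "arguments": {"moves": [[[-0.028,-0.028,0.005],0],[[-0.055,-0.056,0.01],0],[[-0.083,-0.085,0.015],0],[[-0.102,-0.105,0.02],0],[[-0.11,-0.113,0.02],0],[[-0.11,-0.113,0.02],0]]}}

```text
clock: 1.32
tool_pos: [0.5385, 0.2655, 0.1489]
eef_rot: [0.028, -3.141, 0.003]
contact_force: [0.8, -0.3, 0.3]
gripper_width: 0.999
grip_force: 0.0
```

```bash
python3 - <<'E'
from h import *
s=ctrl.get_state(); T=toolT(s); print(T.round(4), s["contact_force"])
im=imaging.grab_frame("wrist")[:,:,::-1]; cv2.imwrite("pics/w1.png",im); np.save("T1.npy",T)
print(proj("wrist",[.538,.268,.046],T))
E
```

```text
[[-9.998e-01 -1.760e-02 -1.000e-04  5.385e-01]
 [-1.760e-02  9.998e-01 -1.600e-03  2.655e-01]
 [ 1.000e-04 -1.600e-03 -1.000e+00  1.489e-01]
 [ 0.000e+00  0.000e+00  0.000e+00  1.000e+00]] [ 0.84865615 -0.27706218  0.27907655]
[326.03558503 192.18020881]
```

View pics/w1.png

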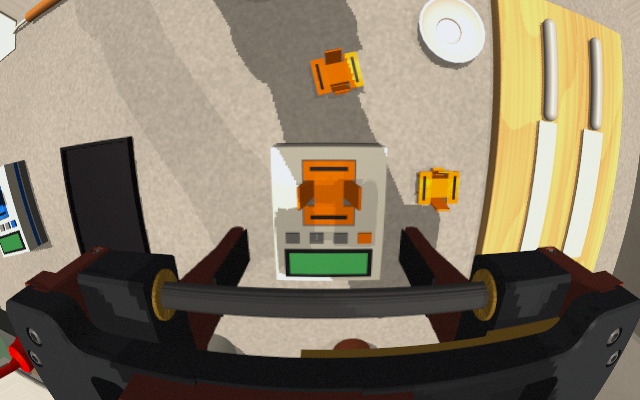

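The wrist view shows the orange cover plate spanning about columns 303–355 and rows 160–226. The tabs lean outward at columns 298 and 361, and the look-alikes are clear of the fingers.

```bash
cat > m.py <<'E'
from h import *
def edges(im,T,box,z=.046):
    x0,y0,x1,y1=box; m=mask(im,(5,150,100),(25,255,255)); m[:y0]=0;m[y1:]=0;m[:,:x0]=0;m[:,x1:]=0
    rows=[r for r in range(y0,y1) if m[r].any()]
    c=np.array([x for x in range(x0,x1) if m[:,x].any()])
    wid=[(r,np.flatnonzero(m[r]).min(),np.flatnonzero(m[r]).max()) for r in rows]
    return m,wid,(c.min(),c.max())
E
python3 - <<'E'
from m import *
np.set_printoptions(precision=4,suppress=True)
im=cv2.imread("pics/w1.png");T=np.load("T1.npy")
m,w,c=edges(im,T,(285,150,375,231))
for a in w[::4]+w[-2:]: print(*a)
top=w[2:14]; 
r0,r1=w[0][0],w[-1][0]
lw=[x for x in w if x[0] in range(r0+3,r0+15) or x[0] in range(r1-12,r1-2)]
L=np.array([onz("wrist",(a[1]-.5,a[0]),.046,T) for a in lw]);Rr=np.array([onz("wrist",(a[2]+.5,a[0]),.046,T) for a in lw])
for q in(L,Rr): p=np.polyfit(q[:,0],q[:,1],1);print(np.degrees(np.arctan(p[0])),q.mean(0))
mid=(L.mean(0)+Rr.mean(0))/2
cx=(mid[1]*0+328.5)
A=onz("wrist",(329,r0-.5),.046,T);B=onz("wrist",(329,r1+.5),.046,T);print("x ends",A,B,(A+B)/2, "len",A[0]-B[0],"width",L.mean(0)[1]-Rr.mean(0)[1])
print("tab tops extents",c,[onz("wrist",(u,193),.067,T) for u in c])
E
```

```text
160 312 336
164 303 354
168 303 354
172 303 354
176 303 354
180 304 352
184 301 356
188 298 360
192 298 360
196 298 360
200 298 360
204 298 360
208 297 360
212 304 353
216 304 353
220 304 353
224 305 352
223 304 353
224 305 352
1.2423334755668731 [0.537  0.2459 0.046 ]
1.2795185809107248 [0.5361 0.2948 0.046 ]
x ends [0.5065 0.2701 0.046 ] [0.5706 0.2716 0.046 ] [0.5386 0.2709 0.046 ] len -0.06411064805826006 width -0.048891357528861396
tab tops extents (np.int64(297), np.int64(360)) [array([0.5341, 0.242 , 0.067 ]), array([0.533, 0.298, 0.067])]
```

Call:
{"name": "apply_moves", "arguments": {"moves": [[[0,0.003,0.015],-0.2],[[0,0.005,0.035],-0.2],[[0,0.005,0.055],-0.2],[[0,0.005,0.068],-0.2],[[0,0.005,0.074],-0.2],[[0,0.005,0.074],-0.2]]}}

```text
clock: 1.87
tool_pos: [0.5344, 0.2755, 0.0744]
eef_rot: [0.046, -3.139, 0.0]
contact_force: [-1.0, 0.2, -0.1]
gripper_width: 0.997
grip_force: 0.0
```

```bash
python3 - <<'E'
from m import *
np.set_printoptions(precision=4,suppress=True)
s=ctrl.get_state(); T=toolT(s); print(T, s["contact_force"])
im=imaging.grab_frame("wrist")[:,:,::-1]; cv2.imwrite("pics/w2.png",im); np.save("T2.npy",T)
print(proj("wrist",[.5386,.2704,.046],T))
cv2.imwrite("pics/w2c.png",cv2.resize(im[100:300,210:450],None,fx=3,fy=3))
E
```

```text
[[-0.9996 -0.0293 -0.0025  0.5344]
 [-0.0293  0.9996 -0.0002  0.2755]
 [ 0.0025 -0.0002 -1.      0.0744]
 [ 0.      0.      0.      1.    ]] [-0.9599  0.2371 -0.1103]
[315.7638 222.7182]
```

View pics/w2c.png

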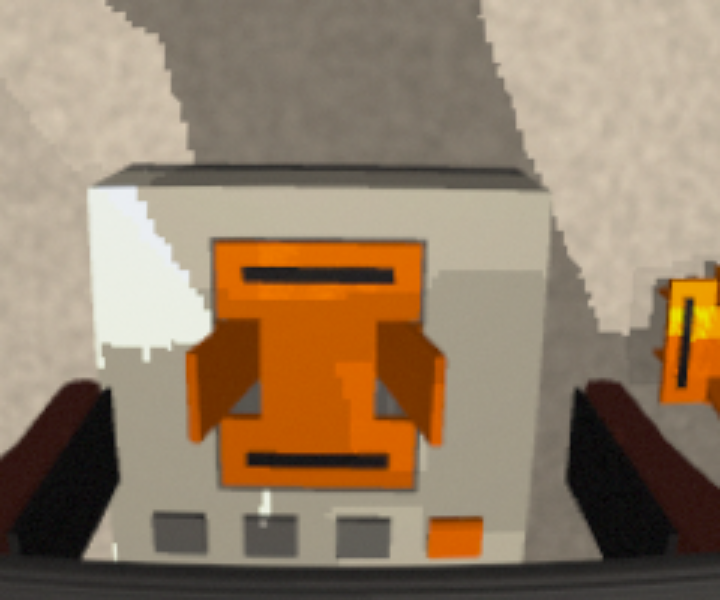

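The close-up shows the plate centred near full-image (316,221), with tabs at columns 275 and 355. It sits slightly left of the finger midline, so the tool is a few mm too far towards +y.

```bash
python3 - <<'E'
from m import *
np.set_printoptions(precision=4,suppress=True)
T1=np.load("T1.npy");T=np.load("T2.npy"); o=np.array([210,100])
# plate corners (far/near) w2 from zoom, w1 from mask
c2=[np.array(p)/3+o for p in((213,240),(425,240),(416,488),(219,488))]
c1=[(302.5,160.5),(355,160.5),(353.5,225.5),(304,225.5)]
for a,b in zip(c1,c2): print(tri(ray("wrist",a,T1),ray("wrist",b,T)))
W=np.array([onz("wrist",p,.046,T) for p in c2]); print(W,W.mean(0))
d=(W[3]+W[2]-W[0]-W[1]); print("yaw",np.degrees(np.arctan2(d[1],d[0])))
for k in range(3):
    s=ctrl.get_state(); print(s["clock"],s["tool_pos"]); imaging.grab_frame("wrist")
T=toolT(s); print("shift tool", T[:3,:3].T@(W.mean(0)-T[:3,3]), "len",np.linalg.norm(W[0]-W[1]),np.linalg.norm(W[1]-W[2]), np.degrees(np.arctan2(T[1,1],T[0,1])))
E
```

```text
(array([0.5077, 0.2453, 0.0461]), np.float64(0.0003427679418991324))
(array([0.5085, 0.2959, 0.0342]), np.float64(0.00027289869225582183))
(array([0.5739, 0.2968, 0.039 ]), np.float64(0.0003898144418976195))
(array([0.571 , 0.2467, 0.0485]), np.float64(0.0009942263212785328))
[[0.5077 0.2451 0.046 ]
 [0.5062 0.2948 0.046 ]
 [0.5704 0.2962 0.046 ]
 [0.5721 0.2459 0.046 ]] [0.5391 0.2705 0.046 ]
yaw 0.9492058204409676
1.9167 [0.5353 0.2754 0.0754]
1.9667 [0.5361 0.2752 0.0761]
2.0167 [0.5365 0.275  0.0765]
shift tool [-0.0024 -0.0046  0.0305] len 0.04971814091425079 0.06418305902607081 91.57770826673682
```

Call:
{"name": "apply_moves", "arguments": {"moves": [[[-0.002,-0.0045,0.003],0],[[-0.002,-0.0045,0.01],0],[[-0.002,-0.0045,0.016],0],[[-0.002,-0.0045,0.02],0],[[-0.002,-0.0045,0.022],0],[[-0.002,-0.0045,0.022],0],[[-0.002,-0.0045,0.022],0],[[-0.002,-0.0045,0.022],0]]}}

```text
clock: 2.73
tool_pos: [0.5388, 0.2693, 0.0535]
eef_rot: [-0.041, 3.141, 0.0]
contact_force: [0.5, -0.2, 0.1]
gripper_width: 1.0
grip_force: 0.0
```

```bash
python3 - <<'E'
from m import *
np.set_printoptions(precision=4,suppress=True)
im=imaging.grab_frame("wrist")[:,:,::-1]; cv2.imwrite("pics/w3.png",im)
s=ctrl.get_state(); T=toolT(s); print(s["clock"],T, s["contact_force"])
print(proj("wrist",[.5391,.2705,.046],T))
cv2.imwrite("pics/w3c.png",cv2.resize(im[120:320,200:440],None,fx=3,fy=3))
E
```

```text
2.7833 [[-0.9997 -0.0263  0.0003  0.5389]
 [-0.0263  0.9997  0.0002  0.2694]
 [-0.0004  0.0002 -1.      0.0537]
 [ 0.      0.      0.      1.    ]] [-0.2689  0.3051  0.2721]
[324.5796 227.5797]
```

View pics/w3c.png

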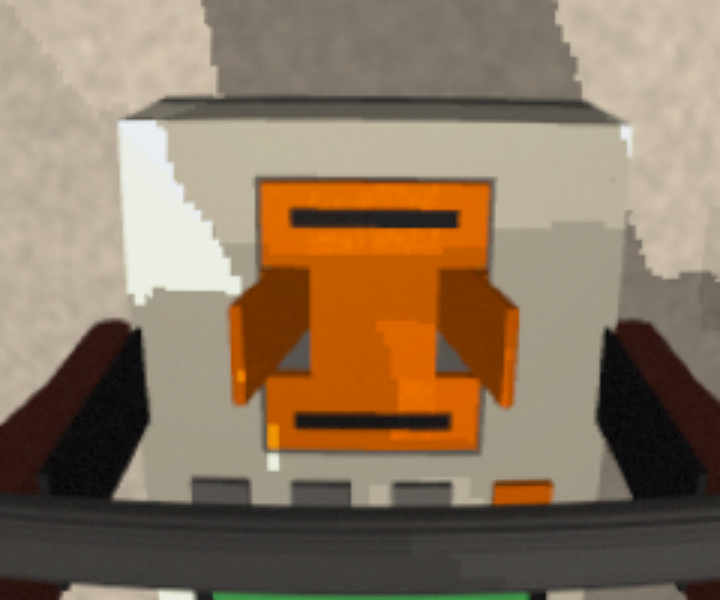

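The cover midline (crop column 375) now matches the finger midline (373). Next I lower to just above the timer's top.

Call:
{"name": "apply_moves", "arguments": {"moves": [[[0,0.001,0.0015],0],[[0,0.001,0.003],0],[[0,0.001,0.004],0],[[0,0.001,0.004],0],[[0,0.001,0.004],0]]}}

```text
clock: 3.2
tool_pos: [0.5386, 0.2702, 0.0494]
eef_rot: [0.041, -3.141, 0.0]
contact_force: [-0.0, -1.3, 0.8]
gripper_width: 1.003
grip_force: 0.0
```

Call:
{"name": "apply_moves", "arguments": {"moves": [[[0,0,0],0],[[0,0,0],0],[[0,0,0],0],[[0,0,0],0],[[0,0,0],0],[[0,0,0],0],[[0,0,0],0],[[0,0,0],0]], "jaw": 1}}

```text
clock: 3.87
tool_pos: [0.5387, 0.2702, 0.0495]
eef_rot: [-0.041, 3.141, 0.0]
contact_force: [0.4, 0.4, -0.5]
gripper_width: 0.433
grip_force: 0.0
```

Call:
{"name": "apply_moves", "arguments": {"moves": [[[0,0,0],0],[[0,0,0],0],[[0,0,0],0],[[0,0,0],0],[[0,0,0],0]]}}

```text
clock: 4.28
tool_pos: [0.5386, 0.2702, 0.0494]
eef_rot: [0.041, -3.141, -0.0]
contact_force: [0.4, 0.3, 0.4]
gripper_width: 0.057
grip_force: 0.0
```

```bash
python3 - <<'E'
from m import *
im=imaging.grab_frame("wrist")[:,:,::-1]; cv2.imwrite("pics/w4.png",im)
a=cv2.resize(im[120:320,200:440],None,fx=2,fy=2)
b=imaging.grab_frame("scene")[:,:,::-1]; cv2.imwrite("pics/s4.png",b)
b=cv2.resize(b[110:220,350:482],None,fx=400/110,fy=400/110)[:400,:320*2]
b=cv2.resize(b,(320,267)); c=np.zeros((400,800,3),np.uint8); c[:,:480]=a; c[:267,480:]=b
cv2.imwrite("pics/v4.png",c); print(ctrl.get_state()["gripper_width"])
E
```

```text
0.0045930385491287215
```

View pics/v4.png

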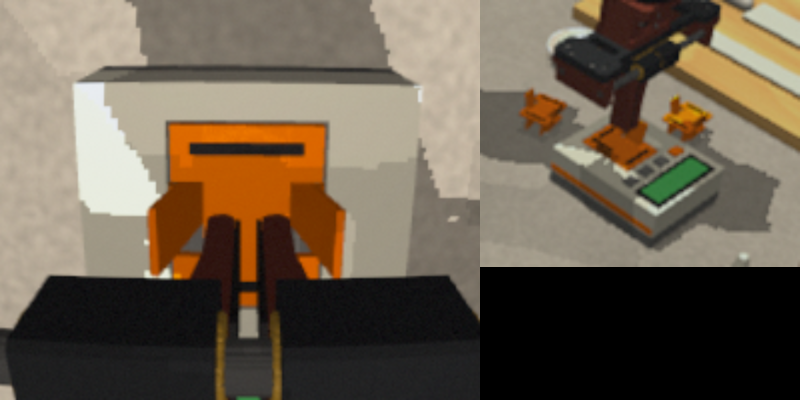

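The fingers have shut to zero between the still-splayed tabs without engaging them. The tip is seen at crop (225,215), which is full-image (312,227). I'll work out where the tip really is relative to the tabs.

```bash
python3 - <<'E'
from m import *
np.set_printoptions(precision=4,suppress=True)
s=ctrl.get_state();T=toolT(s);print(T[:3,3])
for nm,P in(("TCP",T[:3,3]),("tip front",T[:3,3]+[-.01,0,0]),("tip back",T[:3,3]+[.01,0,0])): print(nm,proj("wrist",P,T),proj("scene",P))
for z,y in((.046,.0235),(.067,.028)):
  for x in(-.011,.011): print("tab",z,x,proj("wrist",[.5391+x,.2705-y,z],T),proj("scene",[.5391+x,.2705-y,z]),"+y",proj("wrist",[.5391+x,.2705+y,z],T))
im=cv2.imread("pics/w4.png")
for r in range(218,262,4): print(r,[tuple(im[r,c][::-1]) for c in range(304,346,4)])
b=cv2.imread("pics/s4.png"); cv2.imwrite("pics/s4c.png",cv2.resize(b[130:200,375:455],None,fx=7,fy=7,interpolation=cv2.INTER_NEAREST))
E
```

```text
[0.5387 0.2702 0.0495]
TCP [322.857  231.3447] [408.4014 168.1578]
tip front [323.2716 216.4347] [405.4883 166.2541]
tip back [322.4572 245.7237] [411.3418 170.0794]
tab 0.046 -0.011 [286.9214 212.9078] [398.9734 170.9175] +y [360.4467 214.796 ]
tab 0.046 0.011 [287.2989 244.5536] [405.3977 175.209 ] +y [358.2928 246.325 ]
tab 0.067 -0.011 [275.0554 223.6817] [398.7159 165.2195] +y [372.2244 226.147 ]
tab 0.067 0.011 [276.0607 258.0855] [405.2313 169.5133] +y [369.2702 260.3726]
218 [(np.uint8(193), np.uint8(89), np.uint8(0)), (np.uint8(192), np.uint8(89), np.uint8(0)), (np.uint8(192), np.uint8(88), np.uint8(0)), (np.uint8(192), np.uint8(89), np.uint8(0)), (np.uint8(192), np.uint8(89), np.uint8(0)), (np.uint8(192), np.uint8(89), np.uint8(0)), (np.uint8(192), np.uint8(89), np.uint8(0)), (np.uint8(190), np.uint8(87), np.uint8(0)), (np.uint8(189), np.uint8(85), np.uint8(0)), (np.uint8(190), np.uint8(87), np.uint8(0)), (np.uint8(180), np.uint8(84), np.uint8(0))]
222 [(np.uint8(192), np.uint8(88), np.uint8(0)), (np.uint8(192), np.uint8(89), np.uint8(0)), (np.uint8(193), np.uint8(90), np.u
[... 4057 characters left out ...]
nt8(75), np.uint8(37), np.uint8(15)), (np.uint8(28), np.uint8(13), np.uint8(10)), (np.uint8(48), np.uint8(19), np.uint8(17)), (np.uint8(45), np.uint8(22), np.uint8(18)), (np.uint8(45), np.uint8(17), np.uint8(12))]
258 [(np.uint8(47), np.uint8(19), np.uint8(14)), (np.uint8(44), np.uint8(16), np.uint8(7)), (np.uint8(43), np.uint8(19), np.uint8(15)), (np.uint8(14), np.uint8(14), np.uint8(11)), (np.uint8(127), np.uint8(58), np.uint8(0)), (np.uint8(187), np.uint8(85), np.uint8(0)), (np.uint8(71), np.uint8(32), np.uint8(3)), (np.uint8(26), np.uint8(11), np.uint8(11)), (np.uint8(45), np.uint8(20), np.uint8(13)), (np.uint8(48), np.uint8(21), np.uint8(18)), (np.uint8(48), np.uint8(23), np.uint8(18))]
```

View pics/s4c.png

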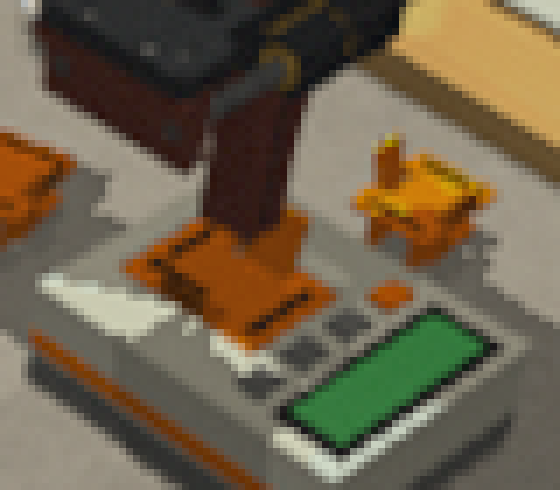

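Both views put the finger tips about 20 mm above the reported TCP: front tip row 227 against an expected 216 in the wrist view, and about 6 px high in the scene view. So the pads passed over the tabs. I'll reopen and go down to TCP z ≈ 0.038, which puts the grasp point at the given height of 57 mm, watching the force.

Call:
{"name": "apply_moves", "arguments": {"moves": [[[0,0,0],0],[[0,0,0],0],[[0,0,0],0],[[0,0,0],0],[[0,0,0],0],[[0,0,0],0],[[0,0,0],0],[[0,0,0],0]], "jaw": -1}}

```text
clock: 5.05
tool_pos: [0.5386, 0.2702, 0.0494]
eef_rot: [0.041, -3.141, -0.0]
contact_force: [-1.1, -0.1, -0.2]
gripper_width: 0.569
grip_force: 0.0
```

Call:
{"name": "apply_moves", "arguments": {"moves": [[[0,0,0],0],[[0,0,0],0],[[0,0,0],0],[[0,0,0],0],[[0,0,0.002],0],[[0,0,0.004],0],[[0,0,0.004],0],[[0,0,0.004],0]]}}

```text
clock: 5.72
tool_pos: [0.5385, 0.2701, 0.0452]
eef_rot: [0.041, -3.141, 0.0]
contact_force: [-0.5, 0.0, 0.1]
gripper_width: 1.0
grip_force: 0.0
```

Call:
{"name": "apply_moves", "arguments": {"moves": [[[0,0,0.002],0],[[0,0,0.004],0],[[0,0,0.006],0],[[0,0,0.007],0],[[0,0,0.007],0]]}}

```text
clock: 6.13
tool_pos: [0.5384, 0.2701, 0.038]
eef_rot: [0.041, -3.141, 0.0]
contact_force: [-0.3, -0.1, -0.8]
gripper_width: 1.0
grip_force: 0.0
```

Call:
{"name": "apply_moves", "arguments": {"moves": [[[0,0,0],0],[[0,0,0],0],[[0,0,0],0],[[0,0,0],0],[[0,0,0],0],[[0,0,0],0],[[0,0,0],0],[[0,0,0],0]], "jaw": 1}}

```text
clock: 6.8
tool_pos: [0.5391, 0.2705, 0.0391]
eef_rot: [-0.041, 3.14, 0.001]
contact_force: [-1.1, -0.6, 7.6]
gripper_width: 0.431
grip_force: 5.5
```

Call:
{"name": "apply_moves", "arguments": {"moves": [[[0,0,0],0],[[0,0,0],0],[[0,0,0],0],[[0,0,0],0]]}}

```text
clock: 7.13
tool_pos: [0.5391, 0.2703, 0.0392]
eef_rot: [-0.041, 3.14, 0.001]
contact_force: [-0.9, -1.3, 7.3]
gripper_width: 0.379
grip_force: 30.0
```

The grip is at 30 N with the tabs closed to about 33–36 mm. Lifting straight up.

Call:
{"name": "apply_moves", "arguments": {"moves": [[[0,0,-0.002],0],[[0,0,-0.006],0],[[0,0,-0.012],0],[[0,0,-0.02],0],[[0,0,-0.03],0],[[0,0,-0.04],0],[[0,0,-0.05],0],[[0,0,-0.06],0]]}}

```text
clock: 7.8
tool_pos: [0.5389, 0.2704, 0.0999]
eef_rot: [-0.041, 3.141, 0.001]
contact_force: [0.5, 0.6, -0.9]
gripper_width: 0.381
grip_force: 30.0
```

Call:
{"name": "apply_moves", "arguments": {"moves": [[[0,0,-0.01],0],[[0,0,-0.02],0],[[0,0,-0.02],0]]}}

```text
clock: 8.05
tool_pos: [0.5398, 0.2709, 0.1211]
eef_rot: [-0.041, 3.138, 0.003]
contact_force: [-0.4, -0.1, -0.5]
gripper_width: 0.383
grip_force: 30.0
```

```bash
python3 - <<'E'
from m import *
im=imaging.grab_frame("wrist")[:,:,::-1]
b=imaging.grab_frame("scene")[:,:,::-1]
cv2.imwrite("pics/v5.png",np.hstack([cv2.resize(im,(480,300)),cv2.resize(b[90:230,340:490],(320,300))]))
s=ctrl.get_state(); print(s["tool_pos"],s["gripper_width"],s["contact_force"])
E
```

```text
[0.53884343 0.27034942 0.11891218] 0.38107177026326866 [ 0.12526219 -0.22196293 -0.18322487]
```

View pics/v5.png

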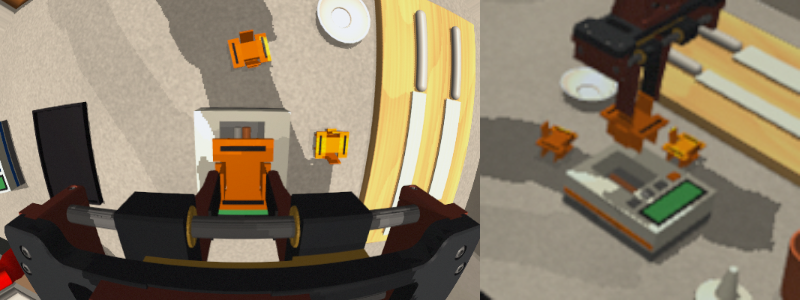

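The cover is out with the compartment empty and the barbs free. I'll check that it hangs level, then carry it over to the tray.

Call:
{"name": "apply_moves", "arguments": {"moves": [[[-0.001,-0.02,0],0],[[-0.004,-0.055,0],0],[[-0.007,-0.09,0],0],[[-0.01,-0.125,0],0],[[-0.013,-0.16,0],0],[[-0.016,-0.195,0],0],[[-0.018,-0.23,0],0],[[-0.02,-0.262,0],0]]}}

```text
clock: 8.82
tool_pos: [0.565, 0.0065, 0.1178]
eef_rot: [0.04, -3.14, 0.001]
contact_force: [-0.3, -0.7, -0.7]
gripper_width: 0.379
grip_force: 30.0
```

Call:
{"name": "apply_moves", "arguments": {"moves": [[[-0.001,-0.02,0.0],0],[[-0.002,-0.034,0.005],0],[[-0.002,-0.042,0.015],0],[[-0.002,-0.042,0.025],0],[[-0.002,-0.042,0.032],0],[[-0.002,-0.042,0.035],0],[[-0.002,-0.042,0.035],0],[[-0.002,-0.042,0.035],0]]}}

```text
clock: 9.48
tool_pos: [0.5685, -0.0318, 0.0831]
eef_rot: [0.044, -3.141, -0.001]
contact_force: [-0.2, 0.7, -0.9]
gripper_width: 0.381
grip_force: 30.0
```

```bash
python3 - <<'E'
from m import *
np.set_printoptions(precision=4,suppress=True)
im=imaging.grab_frame("wrist")[:,:,::-1]; cv2.imwrite("pics/w6.png",im)
s=ctrl.get_state();T=toolT(s); print(s["clock"],T,s["gripper_width"])
for P in((.0315,-.0245,-.0069),(.0315,.0245,-.0069)): print("plate far corner exp",proj("wrist",(T@np.r_[P,1])[:3],T))
m=mask(im,(5,150,60),(25,255,255)); r=max(rects(m,300),key=lambda r:r[1][0]*r[1][1]); print(r)
for q in range(150,250,6):
    x=np.flatnonzero(m[q,200:450]); 
    if len(x): print(q,x.min()+200,x.max()+200)
cs=rects(mask(im,(0,0,0),(180,255,60)),3000); print(cs)
b=imaging.grab_frame("scene")[:,:,::-1]
cv2.imwrite("pics/v6.png",np.hstack([cv2.resize(im,(480,300)),cv2.resize(b[150:290,250:400],(320,300))]))
E
```

```text
9.5333 [[-0.9996 -0.0278  0.      0.5688]
 [-0.0278  0.9996  0.0003 -0.032 ]
 [-0.      0.0003 -1.      0.0835]
 [ 0.      0.      0.      1.    ]] 0.38278751266707184
plate far corner exp [281.2753 185.2873]
plate far corner exp [364.3803 185.3348]
((325.0, 232.0), (96.0, 84.0), 90.0)
186 283 365
192 283 365
198 283 365
204 283 364
210 283 364
216 287 360
222 286 361
228 287 365
234 283 369
240 293 367
246 293 365
[((322.5, 252.49996948242188), (292.99993896484375, 632.9998779296875), 90.0)]
```

View pics/v6.png

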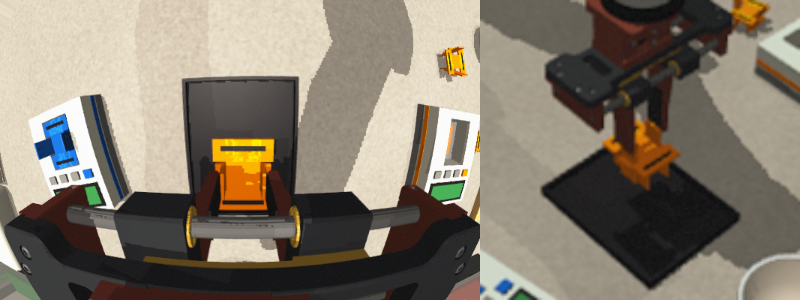

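The cover hangs level: its far edge is at row ~185, columns 283–365, as predicted. It is over the middle of the tray, so I'm lowering it.

Call:
{"name": "apply_moves", "arguments": {"moves": [[[0,0,0.01],0],[[0,0,0.022],0],[[0,0,0.034],0],[[0,0,0.043],0],[[0,0,0.049],0],[[0,0,0.051],0],[[0,0,0.051],0],[[0,0,0.051],0]]}}

```text
clock: 10.25
tool_pos: [0.5688, -0.0332, 0.0324]
eef_rot: [-0.041, 3.141, -0.0]
contact_force: [0.3, 0.3, -0.5]
gripper_width: 0.38
grip_force: 30.0
```

Call:
{"name": "apply_moves", "arguments": {"moves": [[[0,0,0.001],0],[[0,0,0.002],0],[[0,0,0.003],0],[[0,0,0.003],0],[[0,0,0.003],0]]}}

```text
clock: 10.67
tool_pos: [0.5687, -0.0331, 0.0296]
eef_rot: [-0.041, 3.141, 0.0]
contact_force: [-0.3, 1.0, -1.2]
gripper_width: 0.383
grip_force: 30.0
```

Call:
{"name": "apply_moves", "arguments": {"moves": [[[0,0,0.0005],0],[[0,0,0.001],0],[[0,0,0.001],0],[[0,0,0.001],0]]}}

```text
clock: 11.0
tool_pos: [0.5686, -0.0331, 0.0284]
eef_rot: [0.041, -3.141, -0.0]
contact_force: [-0.1, 0.7, 0.2]
gripper_width: 0.38
grip_force: 30.0
```

Call:
{"name": "apply_moves", "arguments": {"moves": [[[0,0,0.0005],0],[[0,0,0.001],0],[[0,0,0.001],0],[[0,0,0.001],0]]}}

```text
clock: 11.33
tool_pos: [0.5688, -0.0332, 0.0282]
eef_rot: [-0.041, 3.141, 0.0]
contact_force: [-2.1, -0.3, 6.4]
gripper_width: 0.38
grip_force: 30.0
```

Touchdown is at 0.0282, as predicted (6 N). Opening, then rising.

Call:
{"name": "apply_moves", "arguments": {"moves": [[[0,0,0],0],[[0,0,0],0],[[0,0,0],0],[[0,0,0],0],[[0,0,0],0],[[0,0,0],0],[[0,0,0],0],[[0,0,0],0]], "jaw": -1}}

```text
clock: 12.0
tool_pos: [0.5686, -0.0331, 0.0274]
eef_rot: [0.041, -3.141, 0.0]
contact_force: [0.8, 0.2, 0.5]
gripper_width: 0.948
grip_force: 0.0
```

Call:
{"name": "apply_moves", "arguments": {"moves": [[[0,0,-0.001],0],[[0,0,-0.001],0],[[0,0,-0.01],0],[[0,0,-0.025],0],[[0,0,-0.045],0],[[0,0,-0.07],0],[[0,0,-0.1],0],[[0,0,-0.13],0]]}}

```text
clock: 12.67
tool_pos: [0.5682, -0.0332, 0.1592]
eef_rot: [0.041, -3.141, 0.0]
contact_force: [0.9, 0.2, 0.7]
gripper_width: 0.999
grip_force: 0.0
```

```bash
python3 - <<'E'
from m import *
im=imaging.grab_frame("wrist")[:,:,::-1]
b=imaging.grab_frame("scene")[:,:,::-1]
cv2.imwrite("pics/v7.png",np.hstack([cv2.resize(im,(480,300)),cv2.resize(b[150:290,250:400],(320,300))]))
s=ctrl.get_state(); print(s["clock"],s["tool_pos"],s["gripper_width"],s["contact_force"])
E
```

```text
12.7667 [ 0.5716704  -0.0333167   0.16317539] 1.0029784399740087 [0.09274323 0.00706923 0.04497627]
```

View pics/v7.png

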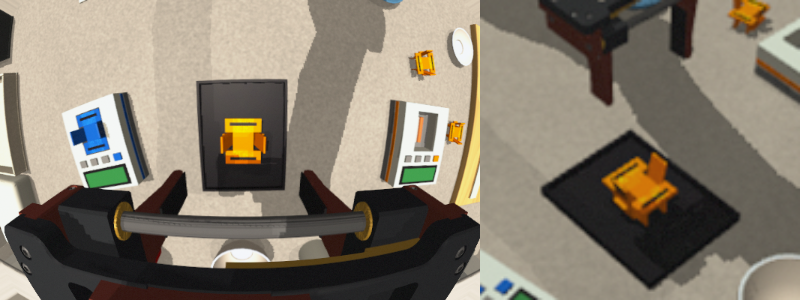

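The orange cover stands upright and flat in the middle of the tray (wrist crop (242,141)). The blue cover is still clipped in, and the gripper is clear.

```bash
python3 -c "
from rig import ctrl
print(ctrl.job_done())"
```

```text
the job is handed in; nothing more can be done
None
```

The orange cover is unclipped and standing flat and right way up in the black tray, the blue cover is untouched, and the job was handed in at about 12.8 s; a first squeeze closed above the tabs without touching them, and the second one worked.

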